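Hold the tack feeder's spring slide at the mark for refilling

ROBOT

A 7-joint arm with a two-finger parallel gripper is mounted at the origin on the work surface. World frame = base frame: x ahead of the robot, y to its left, z up, the work surface at z = 0. Lengths are in mm, angles in rad, forces in N, time in s.
With the tool pointing down it reaches from about 350 to 900 mm from the base axis. Payload 7.2 kg.
Tool frame: the origin (TCP) lies at the very end of the fingers, on their centre line; the grasp point (between the pads) lies 19 mm behind it; z points along the fingers, y is the line along which they close (so a half turn about z gives the same grasp; the last joint's range is limited). The gripper opens to 85 mm and grips with 20 to 120 N. Pads are 22 mm wide; open, the fingers measure 114 mm over their backs; the gripper's body (76 mm by 85 mm) begins 54 mm behind the grasp point. The pads swing forward as they close: fully open they stand 13 mm farther back than shut.
Start: joints at [-1.199, 0.411, -0.013, 1.596, 0.006, 1.134, -0.082], TCP at [266.108, 565.522, 231.297] pointing down, gripper open.
Joint ranges: [-2.95, 2.95], [-0.29, 1.99], [-1.47, 1.44], [0.14, 2.54], [-1.03, 4.17], [0.13, 1.85], [-2.86, 2.86]. Speed limits (rad/s): [2.39, 2.39, 3.01, 3.01, 3.14, 3.14, 3.14].

INTERFACE

Orientations are given as a rotation vector (axis times angle).
In Python, from rig import readout, imaging, manip, boxes_of, trace, pinpoint gives the robot as it stands. The module is installed in compiled form; this text tells all that it offers.
- The arm moves only by the tool move_arm, never from a script. Its argument "rows" is a list of rows, each a list of 7 numbers: the shift along the tool's x, y, z in m, then the turn, a rotation vector about the tool's x, y, z in rad, then the finger opening in m, from 0 to 0.0854. In form: [[dx, dy, dz, ax, ay, az, grip], ...]. A call has 1 to 12 rows; each row shifts and turns the commanded pose from where the row before left it, along the tool's axes as they then stand; what a row does not reach is not made up. A row lasts 1/8 s, in which the tool goes at most 62.5 mm and 10.7 degrees, less where a joint would pass 70% of its speed; a pose out of reach is approached as far as the arm can. A call is refused whole if a number of a shift passes 0.0625 or a number of a turn 0.188, either way. A call with a gripper value outside its range is refused whole. The fingers move at their own pace and stop on an object; "force" is the grip in N (left out, the last holds). Time passes only in rows, so rows that do not move let the fingers close. It gives the time, the measured TCP pose, the force, the opening and the grip force at its end, in the units of the state.
- readout.sense(): the state, without advancing time (a new reading comes with each control period).
- imaging.snapshot(name): name is "side" or "top"; returns the picture (400x640x3 uint8, red, green, blue); there is no depth.
- imaging.camera_info(name): a dict with "vfov" (degrees; the focal length in pixels is half the picture's height over the tangent of half this angle, whatever the lens; pixels are square), "cx", "cy" (the principal point, pixels), "distortion" ([k1, k2, p1, p2, k3] as OpenCV has them; the pictures are not rectified), "origin" and "attitude" of the camera in the world. Camera axes: x right, y down, z forward; pixel columns grow to the right and rows downward; lengths in mm; the calibration is good to about 2 mm. A picture is of the moment at which its call begins. camera_info takes no time and is no camera call.
- manip.finish_job(): hands the job in; it is judged then, once.
Trained networks look in the newest picture that a camera, given by its name, has taken for a name from the list of things; names that differ only in an ending like _2 or _b are one class to them, and where a whole thing is asked for, a point or a joint stands for the part that bears it (a point fixed in the world has none). Each returns a list of dicts, best first, with "conf" (0 to 1); they miss things now and then, are a little off and sometimes report something else, mostly with a low value. They report only what shows in the picture. A call takes as long as a camera call.
- boxes_of(camera, thing): "position" ([column, row] as shares, 0 to 1, of the picture: columns of its width, rows of its height, amid what is visible of it).
- trace(camera, thing): "pixels" (400x640 bool, what is visible of it) and "position" ([column, row] as shares, 0 to 1, of the picture: columns of its width, rows of its height, amid what is visible of it).
- pinpoint(camera, thing): "position" ([column, row] as shares, 0 to 1, of the picture: columns of its width, rows of its height: a listed point, or the origin of a listed thing).
The state is a dict: "clock": time; "joint_positions": joint angles; "qd": joint speeds; "effort": joint torques, N m; "position": TCP position; "eef_rot": TCP orientation; "contact_force": force on the tool from outside, world axes, zero at the start; "torque": the same for the moment, N m; "gripper_width": finger opening in mm; "grasp_force": force on a finger pad.
Only numpy, scipy, OpenCV 4.12 (cv2) and the standard library are available. Lean on these libraries where they do the work, as an engineer would, in place of code of your own. Each camera call takes 0.05 s, during which the arm holds its last target. There are 200 camera calls.

TASK

Get the tack feeder ready for me to refill: first press shut the cap that was left open on one of the long tubes, then flip the short tube's cap open to upright or beyond, and last grip the spring slide's handle, pull it out until its index lines up with the brass mark, and keep holding it there - finish while still holding it. The other long tube stays shut, and the other things on the bench stay where they are.

Things in the scene. Friction and masses are not known exactly. Their poses are not given: they have to be found in the camera images.
- feeder: bench-top tack feeder, grey painted, fixed. Base plate 245 x 250 x 20 mm (from 195 mm in front of the origin to 50 mm behind it), head block 70 x 240 mm across the origin, top at 50 mm, carrying three tubes in a row along y 80 mm apart. Origin on the table under the middle of the head; own -x is the front, towards the robot
- tube_short: the short tube: aluminium tube fixed in the feeder's head, 32 mm diameter, 50 mm tall; origin at the centre of its foot (on the head's top), z up to the mouth, own +x towards the hinge side, away from the robot; all three tubes are fixed and look alike but for their length and the state of the cap
- tube_a: a long tube, the one whose cap starts open: aluminium tube fixed in the feeder's head, 32 mm diameter, 80 mm tall; origin at the centre of its foot (on the head's top), z up to the mouth, own +x towards the hinge side, away from the robot; all three tubes are fixed and look alike but for their length and the state of the cap
- tube_b: the other long tube, its cap starts shut: aluminium tube fixed in the feeder's head, 32 mm diameter, 80 mm tall; origin at the centre of its foot (on the head's top), z up to the mouth, own +x towards the hinge side, away from the robot; all three tubes are fixed and look alike but for their length and the state of the cap
- cap_short (a joint): hinge of the black flip cap on the short tube, rad: 0 = shut, 1.9 = open as far as it goes (1.57 = cap upright). It is stiff and stays where it is left (about 0.02 N m). The cap swings up and over towards the tube's +x. Pushing the shut cap's tab level tends to jam; lift it round the hinge.
- cap_a (a joint): hinge of the black flip cap on tube_a, rad: 0 = shut, 1.9 = open as far as it goes (1.57 = cap upright). It is stiff and stays where it is left (about 0.02 N m). The cap swings up and over towards the tube's +x. Pushing the shut cap's tab level tends to jam; lift it round the hinge.
- cap_b (a joint): hinge of the black flip cap on tube_b, rad: 0 = shut, 1.9 = open as far as it goes (1.57 = cap upright). It is stiff and stays where it is left (about 0.02 N m). The cap swings up and over towards the tube's +x. Pushing the shut cap's tab level tends to jam; lift it round the hinge.
- cap_short_hinge (a point): hinge axis of the short tube's cap: at the height of the mouth, 20 mm from the tube's axis towards the tube's +x
- cap_a_hinge (a point): hinge axis of tube_a's cap: at the height of the mouth, 20 mm from the tube's axis towards the tube's +x
- cap_short_tab (a point): middle of the free end (top when shut) of the thumb tab of the cap on the short tube. The tab is 18 mm wide (along y), 8 mm thick, and when shut stands up at the cap's front rim from the mouth's height to 24 mm above it, so it can be pinched across its width from above, 43 mm before the hinge (in the tube's -x). The cap disc is 36 mm across, 5 mm thick
- cap_a_tab (a point): middle of the free end (top when shut) of the thumb tab of the cap on tube_a. The tab is 18 mm wide (along y), 8 mm thick, and when shut stands up at the cap's front rim from the mouth's height to 24 mm above it, so it can be pinched across its width from above, 43 mm before the hinge (in the tube's -x). The cap disc is 36 mm across, 5 mm thick
- slide (a joint): how far the spring slide is drawn out of the feeder, m: 0 = home, at most 0.08; it moves along the feeder's own -x and springs back home when let go. The spring pulls back with 4 N at home and 1 N more for each 10 mm
- handle_grip (a point): the point to grip on the slide's steel handle, which stands upright in front of the tubes: a flat plate 12 mm thick (along the feeder's x), 30 mm wide (along its y), 42 mm tall, top 69 mm above the table; the point lies in its middle, 12 mm below its top; at home it is 100 mm in front of the feeder's origin, with 59 mm free between it and the head. Axes as the feeder's
- index_tip (a point): tip of the index finger, a 4 mm wide steel bar sticking out of the handle's foot to its own +y (left), level with the middle of the handle's thickness
- mark: the mark: a brass block fixed on the base plate beside the slide's left, with an upright blade 3 mm thick (along x), its top 46 mm above the table, 3 mm past the index tip sideways; origin under the blade's mid-thickness, axes as the feeder's. The slide is at the mark when the index tip and this origin have the same feeder x
- drift: loose brass drift standing on the base plate's front right corner, 18 mm diameter, 45 mm tall, origin at its foot; leave alone
- wax_tin: loose round tin, 60 mm diameter, 28 mm tall, left of the feeder; leave alone
- beeswax: loose brown block 60 x 40 x 22 mm, right of the feeder; leave alone
- mug: loose white mug, 80 mm across, 85 mm tall; leave alone
- hammer: loose hammer lying on the bench; leave alone
- carton: loose cardboard box 120 x 90 x 100 mm; leave alone

How it is judged (in metres and radians):
On the way, in this order (a step that is already met when the one before it is completed fails the run):
1. the open cap on the long tube is pressed shut (value of joint cap_a below 0.1 rad), for 0.2 s.
2. the short tube's cap is flipped open (value of joint cap_short above 1.3 rad), for 0.2 s.
At the end, for the whole second after the job is handed in: both long tubes' caps shut (within 0.1 rad), the short tube's cap open by at least 1.3 rad, the index tip within 4 mm of the mark along the slide, the slide still, and the fingers pressing on the handle with more than 2 N (value of joint each of cap_a, cap_b below 0.1 rad and value of joint cap_short above 1.3 rad and x of index_tip in the frame of mark between -0.004 and 0.004 m and contact force between the fingers and slide above 2 N and velocity of joint slide between -0.01 and 0.01 m/s); the arm keeps its last pose, push and grip.
It fails at once if the other long tube's cap was opened (value of joint cap_b above 0.5 rad).
It fails at once if a bystander was moved more than 30 mm or knocked over (distance of any of drift, wax_tin, beeswax, mug, hammer, carton from where it was at the start of the episode above 0.03 m or angle between any of drift, wax_tin, beeswax, mug, hammer, carton's own z axis and vertical above 0.5 rad).
It also fails if it takes over 58 s, if anything falls off the work surface, if the arm or the gripper's body presses on something with over 40 N, if the wrist force passes 120 N, or if a joint passes its speed limit or range.

## Working session

There is one attempt and no reset: what is moved stays moved. The work goes in short steps, Python scripts to look and compute and a tool call to move; the robot and the scene stay as the last step left them, time stands still between calls to the robot, and variables do not carry over. Pictures are saved under pics/ and viewed, at most 10 in all, crops included, and the job is handed in when it is done.

Besides the shell and the picture viewer there is one more tool, called in YAML: its name, and indented under it one key for each argument. move_arm: Moves the arm, as the interface text tells. Its arguments: {"type":"object","properties":{"rows":{"type":"array"},"force":{"type":"number"}},"required":["rows"]}

```bash
mkdir -p pics
cat > h.py <<'E'
import numpy as np,cv2
from rig import readout, imaging, manip, boxes_of, trace, pinpoint
from scipy.spatial.transform import Rotation as R
def cam(n):
    c=imaging.camera_info(n); f=200/np.tan(np.radians(c['vfov'])/2)
    K=np.array([[f,0,c['cx']],[0,f,c['cy']],[0,0,1]]); a=np.array(c['attitude'],float)
    M=a if a.shape==(3,3) else (R.from_rotvec(a).as_matrix() if a.size==3 else R.from_quat(a).as_matrix())
    return K,np.array(c['distortion'],float),np.array(c['origin'],float),M
def ray(n,p):
    K,d,o,M=cam(n); u=cv2.undistortPoints(np.array([[[p[0]*640,p[1]*400]]],float),K,d)[0,0]
    v=M@np.array([u[0],u[1],1]); return o,v/np.linalg.norm(v)
def atz(n,p,z):
    o,v=ray(n,p); return o+v*(z-o[2])/v[2]
def tri(pa,pb,a='side',b='top'):
    o1,v1=ray(a,pa);o2,v2=ray(b,pb)
    s=np.linalg.lstsq(np.c_[v1,-v2],o2-o1,rcond=None)[0]
    A=o1+s[0]*v1;B=o2+s[1]*v2; return (A+B)/2,np.linalg.norm(A-B)
def proj(n,X):
    K,d,o,M=cam(n); r=cv2.Rodrigues(M.T)[0]
    return cv2.projectPoints(np.array(X,float).reshape(-1,1,3),r,-M.T@o,K,d)[0][:,0]
E
cat > a.py <<'E'
from h import *
for n in('side','top'):
    print(n,imaging.camera_info(n)); cv2.imwrite(f'pics/{n}0.png',imaging.snapshot(n)[:,:,::-1])
for t in ['feeder','tube_short','tube_a','cap_short_hinge','cap_a_hinge','cap_short_tab','cap_a_tab','handle_grip','index_tip','mark','drift']:
    r={n:pinpoint(n,t) for n in('side','top')}
    for n in r: print(t,n,[(round(q['conf'],2),np.round(np.array(q['position'])*[640,400],1).tolist()) for q in r[n][:3]])
    if r['side'] and r['top']: print('   ',[np.round(x,1) for x in tri(r['side'][0]['position'],r['top'][0]['position'])])
print(readout.sense())
E
python3 a.py
```

```text
side {'vfov': 56.021107388810485, 'cx': 316.0957478845536, 'cy': 198.50280678068802, 'distortion': array([-0.0265414,  0.       ,  0.       ,  0.       ,  0.       ]), 'origin': array([ 258.1600006 , -615.33533381,  790.44811786]), 'attitude': array([-2.30855373,  0.55581776, -0.22990319])}
top {'vfov': 52.12493092187189, 'cx': 320.30879661941503, 'cy': 189.60397441971278, 'distortion': array([0.03310932, 0.        , 0.        , 0.        , 0.        ]), 'origin': array([ 3.57240911e+02, -4.58904470e-01,  1.29382745e+03]), 'attitude': array([-2.15290446,  2.12775156, -0.18131649])}
feeder side [(0.65, [327.7, 199.2])]
feeder top [(0.83, [297.4, 168.3])]
    [array([641.9,  65.1,  -4.3]), np.float64(7.7)]
tube_short side [(0.68, [317.5, 165.3]), (0.27, [320.1, 157.7])]
tube_short top [(0.63, [269.4, 162.9]), (0.58, [296.9, 167.8]), (0.27, [265.3, 164.2])]
    [array([646.6, 147.4,  62. ]), np.float64(14.2)]
tube_a side [(0.83, [326.5, 189.2]), (0.76, [336.0, 203.9])]
tube_a top [(0.64, [321.0, 166.0]), (0.27, [353.2, 205.0])]
    [array([611. ,  -6.6, 116.6]), np.float64(18.3)]
cap_sh
[... 1298 characters left out ...]
clock': 1.2, 'joint_positions': array([-1.1992139 ,  0.41112884, -0.01268344,  1.5961806 ,  0.00561447,
        1.13430631, -0.08219533]), 'qd': array([ 0.00112443, -0.00092154,  0.00066823,  0.00110351, -0.00049926,
       -0.00021949,  0.00016688]), 'effort': array([-7.62841591e-04, -6.00416708e+01,  6.80783484e-01, -2.99741220e+01,
        1.38594280e-02,  2.10703867e-03,  4.59567991e-05]), 'position': array([266.11631678, 565.52658622, 231.2875522 ]), 'eef_rot': array([6.85243094e-01, 3.06592813e+00, 1.50701171e-05]), 'contact_force': array([0.14117116, 0.33236765, 0.56220409]), 'torque': array([0.03932798, 0.00423776, 0.011688  ]), 'grasp_force': 0.0, 'gripper_width': 85.25823531160847}
```

View crops.

Run:
```python
import cv2
a=cv2.imread('pics/side0.png')[110:270,210:410];b=cv2.imread('pics/top0.png')[120:270,200:400]
cv2.imwrite('pics/s1.png',cv2.resize(a,None,fx=3.7,fy=3.7,interpolation=3));cv2.imwrite('pics/t1.png',cv2.resize(b,None,fx=4,fy=4,interpolation=3))
```

```text
(no output)
```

View pics/s1.png

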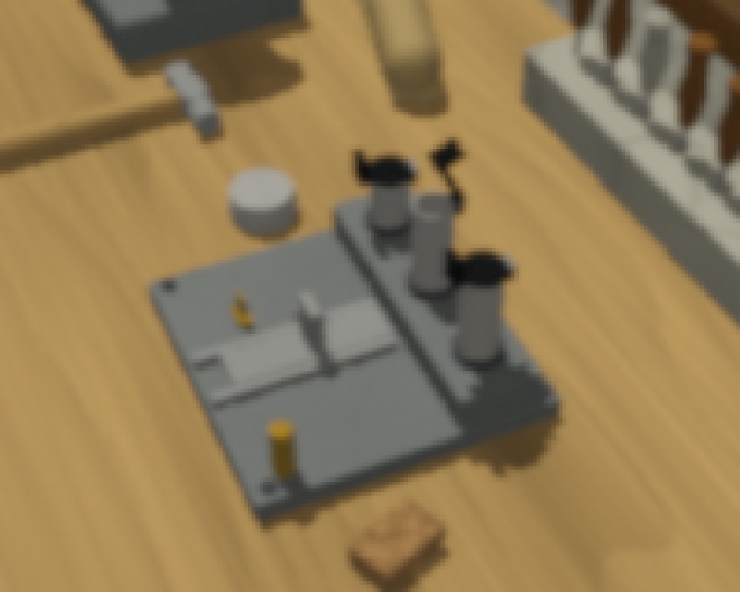

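View pics/t1.png

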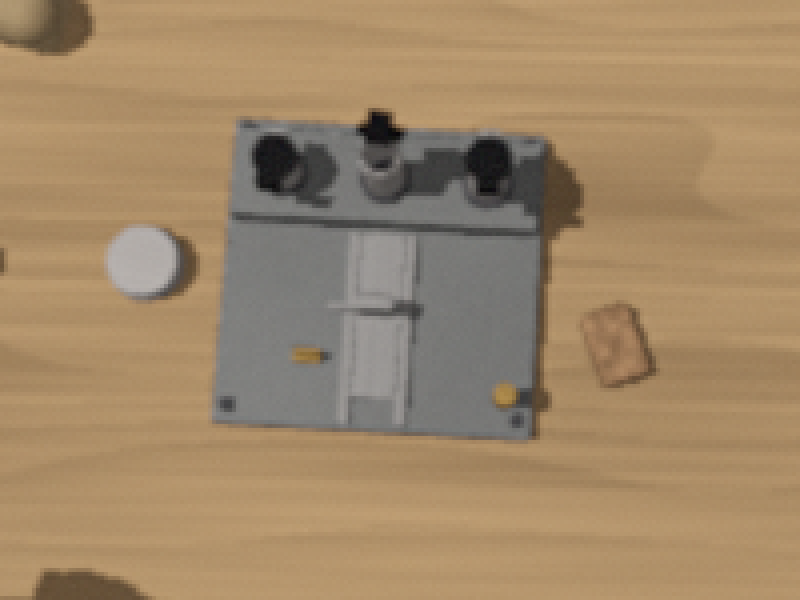

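View pics/side0.png

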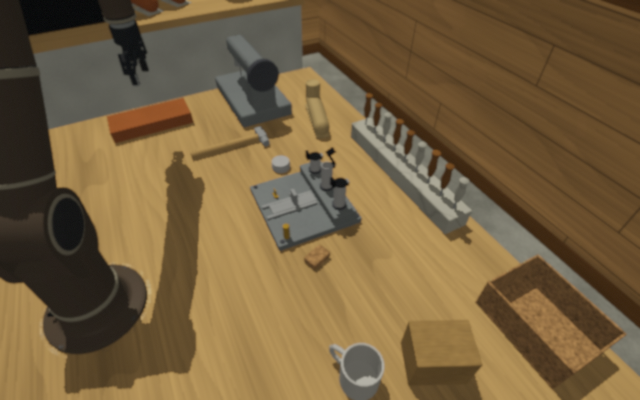

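The side picture shows the feeder with the short tube far left (cap shut, tab near px 307,152), the middle long tube with its cap up (tube_a, ~px 331,155), and right the shut tube_b (~px 337,183). In the top picture (crop scale 4), the handle is at ~(290,195) and the mark's block ends at ~(281,209). Next I fit the feeder pose.

```bash
cat > fit.py <<'E'
from h import *
from scipy.optimize import least_squares
T=[((238,120),(50,125,20)),((547,138),(50,-125,20)),((213,422),(-195,125,20)),((533,438),(-195,-125,20))]
S=[((150,288),(-195,125,20)),((258,510),(-195,-125,20)),((558,402),(50,-125,20))]
t=[np.array(a)/4+[200,120] for a,_ in T]; s=[np.array(a)/3.7+[210,110] for a,_ in S]
def W(p,L): return np.array(L)@np.array([[np.cos(p[2]),np.sin(p[2]),0],[-np.sin(p[2]),np.cos(p[2]),0],[0,0,1]])+[p[0],p[1],0]
def f(p): return np.r_[(proj('top',W(p,[b for _,b in T]))-t).ravel(),(proj('side',W(p,[b for _,b in S]))-s).ravel()]
r=least_squares(f,[642,65,0.04]); p=r.x; print(p,np.round(r.fun,1))
np.save('feeder.npy',p)
for n,L in dict(hingeS=(20,80,100),tabS=(-23,80,124),hingeA=(20,0,130),handle=(-100,0,57),tubeb=(0,-80,154)).items():
    w=W(p,[L]); print(n,np.round(w[0],1),np.round(proj('side',w)[0],1),np.round(proj('top',w)[0],1))
for th in (1.2,1.4,1.6,1.9):
    u,v=43,24; w=W(p,[(20-u*np.cos(th)+v*np.sin(th),0,130+u*np.sin(th)+v*np.cos(th))]); print('tabA',th,np.round(w[0]),np.round(proj('side',w)[0],1),np.round(proj('top',w)[0],1))
Rm=R.from_rotvec(readout.sense()['eef_rot']).as_matrix(); print(Rm.round(3))
# mark & index: top view at assumed z, in feeder frame
c,sn=np.cos(p[2]),np.sin(p[2])
def F(w): d=w[:2]-p[:2]; return np.round([c*d[0]+sn*d[1],-sn*d[0]+c*d[1]],1)
for n,px in dict(markTopR=(320,356),idx=(328,303)).items():
    q=(np.array(px)/4+[200,120])/[640,400]
    print(n,[(z,F(atz('top',q,z))) for z in (30,46)])
print('side mark blade top',F(atz('side',(np.array((240,293))/3.7+[210,110])/[640,400],46)))
E
python3 fit.py
```

```text
[ 6.39121423e+02  6.44617767e+01 -4.07621352e-02] [ 0.1 -0.9  0.8 -1.3  0.3  0.1  0.8  0.3 -2.  -1.3 -1.4  0.1  1.3 -0.7]
hingeS [662.4 143.6 100. ] [320.6 155.1] [270.1 152.7]
tabS [619.4 145.3 124. ] [307.  152.4] [268.2 164.9]
hingeA [659.1  63.6 130. ] [333.3 163.2] [296.3 151.6]
handle [539.2  68.5  57. ] [293.5 195.2] [295.1 195.8]
tubeb [635.9 -15.5 154. ] [340.7 176.6] [323.4 157.7]
tabA 1.2 [666.  63. 179.] [336.2 148.3] [295.6 144.8]
tabA 1.4 [675.  63. 176.] [339.4 148.1] [295.8 141.8]
tabA 1.6 [684.  63. 172.] [342.3 148.5] [296.1 139.2]
tabA 1.9 [696.  62. 163.] [345.8 150.2] [296.5 136.2]
[[-0.905  0.426  0.   ]
 [ 0.426  0.905  0.   ]
 [-0.     0.    -1.   ]]
markTopR [(30, array([-140. ,   45.8])), (46, array([-141.8,   44.3]))]
idx [(30, array([-98.2,  42.4])), (46, array([-100.5,   40.9]))]
side mark blade top [-135.3   55.4]
```

move_arm:
  rows:
    - [0, 0, 0, 0, 0, -0.133, 0]
    - [0, 0, 0, 0, 0, -0.133, 0]
    - [0, 0, 0, 0, 0, -0.134, 0]
    - [-0.04, -0.04, 0, 0, 0, 0, 0]
    - [-0.04, -0.04, 0, 0, 0, 0, 0]
    - [-0.04, -0.04, 0, 0, 0, 0, 0]
    - [-0.04, -0.04, 0, 0, 0, 0, 0]
    - [-0.04, -0.04, 0, 0, 0, 0, 0]
    - [-0.04, -0.04, 0, 0, 0, 0, 0]
    - [-0.04, -0.04, 0, 0, 0, 0, 0]
    - [-0.04, -0.04, 0, 0, 0, 0, 0]
    - [-0.04, -0.04, 0, 0, 0, 0, 0]
  force: 20

```text
clock: 2.7
position: [612.6, 190.2, 231.5]
eef_rot: [0.062, 3.141, 0.001]
contact_force: [0.3, 1.5, -0.2]
gripper_width: -0.4
grasp_force: 0.0
```

```bash
cat > d.py <<'E'
from h import *
import sys
# target given in feeder frame (mm): prints tool-frame shift
p=np.load('feeder.npy'); c,s=np.cos(p[2]),np.sin(p[2])
S=readout.sense(); M=R.from_rotvec(S['eef_rot']).as_matrix()
A=np.array([[c,-s,0],[s,c,0],[0,0,1]])
print('clock',S['clock'],'feeder-frame tcp',(A.T@(S['position']-[p[0],p[1],0])).round(1),'axes in feeder\n',(A.T@M).round(3),'F',(A.T@S['contact_force']).round(1),S['gripper_width'],S['grasp_force'])
for a in sys.argv[1:]:
    t=A@np.array(eval(a),float)+[p[0],p[1],0]; print(a,(M.T@(t-S['position'])).round(1))
E
python3 d.py 80,2,230 80,2,150
```

```text
clock 2.7 feeder-frame tcp [-31.6 124.5 231.5] axes in feeder
 [[-1.    -0.001  0.   ]
 [-0.001  1.     0.   ]
 [-0.     0.    -1.   ]] F [ 0.3  1.6 -0.2] -0.350027695670201 0.0
80,2,230 [-111.5 -122.6    1.5]
80,2,150 [-111.4 -122.7   81.5]
```

move_arm:
  rows:
    - [-0.037, -0.041, 0, 0, 0, 0, 0]
    - [-0.037, -0.041, 0, 0, 0, 0, 0]
    - [-0.038, -0.041, 0, 0, 0, 0, 0]
    - [0, 0, 0.036, 0, 0, 0, 0]
    - [0, 0, 0.036, 0, 0, 0, 0]
    - [0.01, 0, 0, 0, 0, 0, 0]
    - [0.01, 0, 0, 0, 0, 0, 0]
    - [0.01, 0, 0, 0, 0, 0, 0]
    - [0.01, 0, 0, 0, 0, 0, 0]
    - [0.01, 0, 0, 0, 0, 0, 0]
    - [0.01, 0, 0, 0, 0, 0, 0]
    - [0.01, 0, 0, 0, 0, 0, 0]

```text
clock: 4.2
position: [648.0, 66.9, 159.3]
eef_rot: [0.062, 3.141, -0.0]
contact_force: [0.6, 0.0, -0.8]
gripper_width: -0.2
grasp_force: 0.5
```

```bash
python3 d.py 0,2,160 0,2,140
```

```text
clock 4.2 feeder-frame tcp [  8.8   2.8 159.3] axes in feeder
 [[-1.    -0.001  0.   ]
 [-0.001  1.    -0.   ]
 [-0.    -0.    -1.   ]] F [ 0.6  0.1 -0.8] -0.21118401708917045 0.46160759793565376
0,2,160 [ 8.8 -0.8 -0.7]
0,2,140 [ 8.8 -0.8 19.3]
```

Pressing down on the disc.

move_arm:
  rows:
    - [0.008, 0, 0, 0, 0, 0, 0]
    - [0, 0, 0.008, 0, 0, 0, 0]
    - [0, 0, 0.007, 0, 0, 0, 0]
    - [0, 0, 0.004, 0, 0, 0, 0]
    - [0, 0, 0.003, 0, 0, 0, 0]
    - [0, 0, 0.002, 0, 0, 0, 0]

```text
clock: 4.95
position: [640.6, 67.2, 135.1]
eef_rot: [-0.063, -3.141, 0.0]
contact_force: [-3.4, -0.5, 9.3]
gripper_width: -0.0
grasp_force: 5.1
```

```bash
python3 d.py 0,2,133
```

```text
clock 4.95 feeder-frame tcp [  1.4   2.8 135.1] axes in feeder
 [[-1.    -0.001 -0.   ]
 [-0.001  1.    -0.   ]
 [ 0.    -0.    -1.   ]] F [-3.4 -0.7  9.3] -0.005812352601097132 5.095742148114368
0,2,133 [ 1.4 -0.8  2.1]
```

move_arm:
  rows:
    - [0, 0, 0.001, 0, 0, 0, 0]
    - [0, 0, 0, 0, 0, 0, 0]
    - [0, 0, 0, 0, 0, 0, 0]
    - [0, 0, -0.03, 0, 0, 0, 0]
    - [0, 0, -0.05, 0, 0, 0, 0.04]
    - [0.04, 0.04, 0, 0, 0, 0, 0.04]
    - [0.05, 0.04, 0, 0, 0, 0, 0.04]
    - [0.05, 0, 0, 0, 0, 0, 0.04]

```text
clock: 5.95
position: [503.3, 155.5, 214.3]
eef_rot: [0.055, 3.141, 0.003]
contact_force: [0.1, -0.3, 0.3]
gripper_width: 40.3
grasp_force: 0.0
```

```bash
python3 - <<'E'
from h import *
ims={n:imaging.snapshot(n) for n in('side','top')}
for t in ['cap_a_tab','cap_short_tab','cap_short_hinge','handle_grip','index_tip','mark']:
    for n in ims: print(t,n,[(round(q['conf'],2),np.round(np.array(q['position'])*[640,400],1).tolist()) for q in pinpoint(n,t)[:2]])
a=ims['side'][130:240,240:380,::-1];b=ims['top'][130:240,240:380,::-1]
cv2.imwrite('pics/2.png',np.vstack([cv2.resize(x,(380,299),interpolation=2) for x in(a,b)]).reshape(598,380,3))
E
python3 d.py -23,82,110
```

```text
cap_a_tab side [(0.55, [320.8, 156.2])]
cap_a_tab top [(0.61, [291.4, 166.4]), (0.41, [281.2, 195.1])]
cap_short_tab side [(0.63, [307.5, 152.6])]
cap_short_tab top [(0.49, [267.4, 163.5])]
cap_short_hinge side [(0.7, [320.5, 159.9])]
cap_short_hinge top [(0.7, [460.2, 178.8]), (0.68, [265.9, 151.0])]
handle_grip side [(0.71, [294.9, 195.1])]
handle_grip top [(0.83, [292.6, 195.1]), (0.19, [290.8, 167.2])]
index_tip side [(0.59, [289.2, 191.7])]
index_tip top [(0.88, [281.2, 195.4]), (0.27, [179.3, 222.1])]
mark side [(0.53, [271.3, 199.4]), (0.46, [312.8, 166.3])]
mark top [(0.55, [278.2, 206.2])]
clock 6.65 feeder-frame tcp [-137.3   81.6  214.1] axes in feeder
 [[-1.    -0.001 -0.   ]
 [-0.001  1.    -0.   ]
 [ 0.    -0.    -1.   ]] F [-0.8  0.3  0.6] 39.787007159872644 0.0
-23,82,110 [-114.3    0.4  104. ]
```

View pics/2.png

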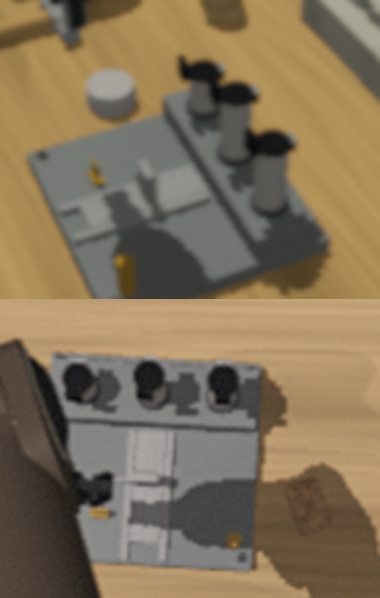

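All three caps show shut (cap_a now closed at ~(235,95) in the upper half), the short tab is where expected. Pinching it next.

move_arm:
  rows:
    - [-0.037, 0, 0, 0, 0, 0, 0.045]
    - [-0.037, 0, 0, 0, 0, 0, 0.045]
    - [-0.037, 0, 0.015, 0, 0, 0, 0.045]
    - [0, 0, 0.035, 0, 0, 0, 0.045]
    - [0, 0, 0.035, 0, 0, 0, 0.045]
    - [0, 0, 0.021, 0, 0, 0, 0.045]
    - [0, 0, 0, 0, 0, 0, 0.0]
    - [0, 0, 0, 0, 0, 0, 0.0]
    - [0, 0, 0, 0, 0, 0, 0.0]
    - [0, 0, 0, 0, 0, 0, 0.0]
    - [0, 0, 0, 0, 0, 0, 0.0]

```text
clock: 8.02
position: [615.8, 150.9, 109.6]
eef_rot: [0.059, 3.14, 0.006]
contact_force: [-1.5, 8.0, -3.1]
gripper_width: 17.4
grasp_force: 22.3
```

```bash
python3 d.py
```

```text
clock 8.025 feeder-frame tcp [-26.8  85.4 109.6] axes in feeder
 [[-1.    -0.003  0.001]
 [-0.003  1.     0.004]
 [-0.001  0.004 -1.   ]] F [-1.9  7.9 -3.1] 17.362660220554464 22.29991959873587
```

move_arm:
  rows:
    - [0, 0.004, 0, 0, 0, 0, 0]
    - [-0.0026, 0, -0.0063, 0, 0, 0, 0]
    - [-0.0035, 0, -0.0058, 0, 0, 0, 0]
    - [-0.0043, 0, -0.0052, 0, 0, 0, 0]
    - [-0.005, 0, -0.0045, 0, 0, 0, 0]

```text
clock: 8.65
position: [631.6, 149.7, 130.5]
eef_rot: [-0.064, -3.14, 0.001]
contact_force: [-2.7, -3.4, -2.3]
gripper_width: 17.2
grasp_force: 22.6
```

```bash
python3 d.py
```

```text
clock 8.65 feeder-frame tcp [-11.   84.8 130.5] axes in feeder
 [[-1.    -0.    -0.001]
 [-0.     1.    -0.001]
 [ 0.001 -0.001 -1.   ]] F [-2.5 -3.5 -2.3] 17.24130828483594 22.616141634061933
```

Small forces, the tab is following. Continue the arc.

move_arm:
  rows:
    - [-0.0057, 0, -0.0038, 0, 0, 0, 0]
    - [-0.0061, 0, -0.0028, 0, 0, 0, 0]
    - [-0.0065, 0, -0.0019, 0, 0, 0, 0]
    - [-0.0068, 0, -0.0009, 0, 0, 0, 0]

```text
clock: 9.15
position: [656.6, 147.2, 140.2]
eef_rot: [-0.066, -3.14, 0.004]
contact_force: [-5.7, -8.0, 2.3]
gripper_width: 17.3
grasp_force: 28.9
```

```bash
python3 d.py
python3 - <<'E'
from h import *
a,b=[imaging.snapshot(n) for n in('side','top')]
a=a[120:230,240:380,::-1];b=b[120:230,240:380,::-1]
cv2.imwrite('pics/3.png',np.vstack([cv2.resize(x,(380,299),interpolation=2) for x in(a,b)]))
E
```

```text
clock 9.15 feeder-frame tcp [ 14.1  83.3 140.2] axes in feeder
 [[-1.     0.001 -0.001]
 [ 0.001  1.    -0.002]
 [ 0.001 -0.002 -1.   ]] F [-5.4 -8.2  2.3] 17.25289519392541 28.86805926449597
```

View pics/3.png

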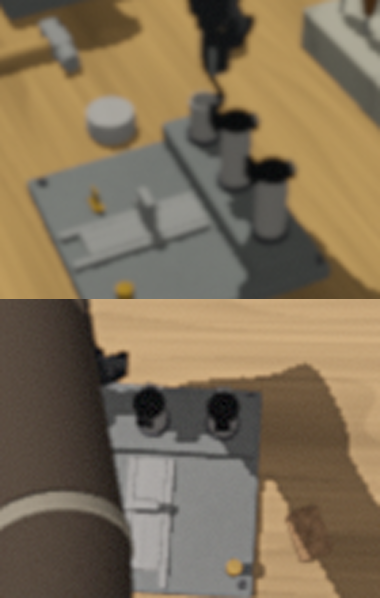

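The side view shows the short cap nearly upright, held between the fingers above its tube; the long tubes are shut. Continue to past upright.

move_arm:
  rows:
    - [-0.0067, -0.002, 0.0002, 0, 0, 0, 0]
    - [-0.0068, 0, 0.0011, 0, 0, 0, 0]
    - [-0.0064, 0, 0.0022, 0, 0, 0, 0]
    - [-0.003, 0, 0.001, 0, 0, 0, 0]
    - [0, 0, 0, 0, 0, 0, 0]
    - [0, 0, 0, 0, 0, 0, 0.03]
    - [0, 0, 0, 0, 0, 0, 0.03]
    - [0, 0, 0, 0, 0, 0, 0.03]

```text
clock: 10.25
position: [679.7, 147.6, 135.2]
eef_rot: [0.061, 3.14, 0.001]
contact_force: [-1.1, -0.2, -0.2]
gripper_width: 30.0
grasp_force: 0.0
```

```bash
python3 d.py
```

```text
clock 10.25 feeder-frame tcp [ 37.1  84.7 135.2] axes in feeder
 [[-1.    -0.002  0.001]
 [-0.002  1.     0.001]
 [-0.001  0.001 -1.   ]] F [-1.1 -0.2 -0.2] 29.990542624328345 0.0
```

move_arm:
  rows:
    - [0, 0, -0.03, 0, 0, 0, 0.03]
    - [0, 0, -0.05, 0, 0, 0, 0.03]
    - [0.05, 0, 0, 0, 0, 0, 0.03]
    - [0.05, 0, 0, 0, 0, 0, 0.03]
    - [0.05, 0, 0, 0, 0, 0, 0.03]
    - [0.05, 0, 0, 0, 0, 0, 0.03]

```text
clock: 11.0
position: [478.0, 155.2, 215.2]
eef_rot: [0.061, 3.14, 0.001]
contact_force: [0.1, 1.2, 0.4]
gripper_width: 30.2
grasp_force: 0.0
```

```bash
python3 d.py
python3 - <<'E'
from h import *
ims={n:imaging.snapshot(n) for n in('side','top')}
for t in ['cap_short_tab','cap_short_hinge','cap_a_tab','index_tip','mark','handle_grip']:
    for n in ims: print(t,n,[(round(q['conf'],2),np.round(np.array(q['position'])*[640,400],1).tolist()) for q in pinpoint(n,t)[:2]])
a=ims['side'][120:230,240:380,::-1];b=ims['top'][120:230,240:380,::-1]
cv2.imwrite('pics/4.png',np.vstack([cv2.resize(x,(380,299),interpolation=2) for x in(a,b)]))
E
```

```text
clock 11.0 feeder-frame tcp [-164.7   84.1  215.2] axes in feeder
 [[-1.    -0.002  0.001]
 [-0.002  1.     0.001]
 [-0.001  0.001 -1.   ]] F [0.  1.2 0.4] 30.15231363548029 0.0
cap_short_tab side [(0.42, [318.0, 257.0]), (0.39, [327.3, 143.7])]
cap_short_tab top [(0.67, [324.6, 219.8]), (0.59, [268.5, 142.3])]
cap_short_hinge side [(0.52, [287.1, 237.6]), (0.49, [323.3, 157.3])]
cap_short_hinge top [(0.66, [268.8, 150.2])]
cap_a_tab side [(0.55, [320.2, 157.8]), (0.4, [318.5, 257.1])]
cap_a_tab top [(0.72, [292.2, 166.2])]
index_tip side [(0.92, [288.2, 188.3]), (0.6, [334.5, 162.8])]
index_tip top [(0.76, [281.4, 193.2])]
mark side [(0.61, [274.5, 200.0]), (0.41, [319.1, 260.1])]
mark top [(0.45, [324.2, 164.3])]
handle_grip side [(0.97, [294.0, 196.7]), (0.23, [314.4, 166.3])]
handle_grip top [(0.7, [290.3, 198.0]), (0.68, [292.6, 164.1])]
```

View pics/4.png

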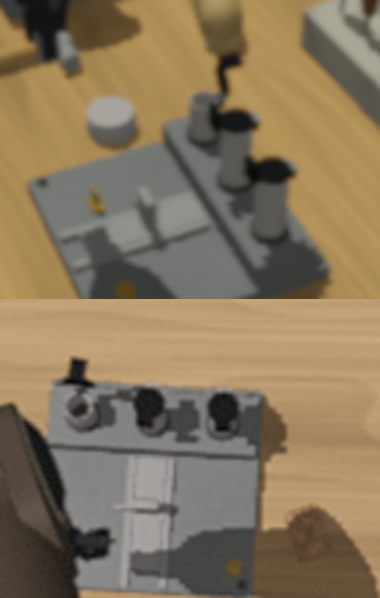

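Run:
```python
from h import *
p=np.load('feeder.npy'); c,s=np.cos(p[2]),np.sin(p[2]); A=np.array([[c,-s,0],[s,c,0],[0,0,1]]); O=np.array([p[0],p[1],0])
F=lambda w:(A.T@(w-O)).round(1)
n=np.array([640,400])
X,e=tri(np.array((327.3,143.7))/n,np.array((268.5,142.3))/n); print('tab',F(X),e)
for th in(1.2,1.3,1.4,1.5,1.6,1.7,1.8):
    w=A@np.array([20-43*np.cos(th)+24*np.sin(th),83,100+43*np.sin(th)+24*np.cos(th)])+O
    print(th,proj('side',w).round(1),proj('top',w).round(1))
X,e=tri(np.array((288.2,188.3))/n,np.array((281.2,194.7))/n); print('idx',F(X),e)
for z in(25,30,35,40):print(z,'idx',F(atz('top',np.array((281.2,194.7))/n,z)),F(atz('side',np.array((288.2,188.3))/n,z)))
ims=[cv2.imread('pics/top0.png')[180:225,260:320],cv2.imread('pics/side0.png')[170:215,260:320]]
cv2.imwrite('pics/5.png',np.vstack([cv2.resize(x,(400,300),interpolation=2) for x in ims]))
```

```text
tab [ 42.6  82.8 132.1] 0.6149414707674964
1.2 [[322.5 140.3]] [[267.3 146.1]]
1.3 [[324.  140.2]] [[267.5 144.6]]
1.4 [[325.5 140.1]] [[267.7 143.1]]
1.5 [[326.9 140.3]] [[267.9 141.8]]
1.6 [[328.3 140.5]] [[268.1 140.6]]
1.7 [[329.5 141. ]] [[268.3 139.5]]
1.8 [[330.7 141.5]] [[268.5 138.5]]
idx [-98.1  43.9  44.9] 1.7781951298746397
25 idx [-94.3  45.6  25. ] [-92.2  63.7  25. ]
30 idx [-95.1  45.1  30. ] [-93.9  58.7  30. ]
35 idx [-95.8  44.6  35. ] [-95.6  53.8  35. ]
40 idx [-96.5  44.2  40. ] [-97.3  48.8  40. ]
```

View pics/5.png

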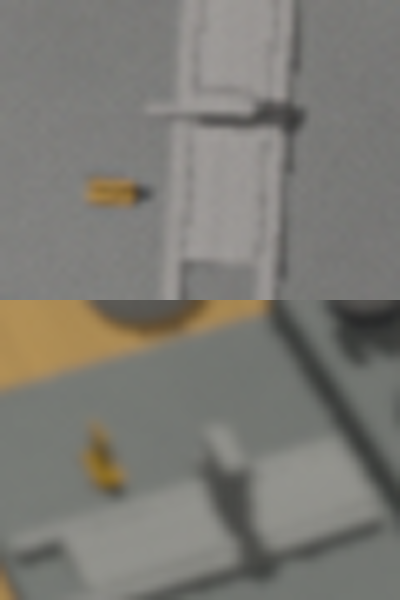

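Brass block in top zoom at ~(112,192), i.e. px (277,209), index tip at px (282.5,196); pull ≈ 39–40 mm. The short cap reads about 1.5 rad; I'll nudge it further for margin.

move_arm:
  rows:
    - [-0.048, 0, 0, 0, 0, 0, 0]
    - [-0.048, 0, 0, 0, 0, 0, 0]
    - [-0.044, 0, 0, 0, 0, 0, 0]
    - [0, 0, 0.04, 0, 0, 0, 0]
    - [0, 0, 0.04, 0, 0, 0, 0]
    - [-0.01, 0, 0, 0, 0, 0, 0]
    - [-0.01, 0, 0, 0, 0, 0, 0]
    - [-0.01, 0, 0, 0, 0, 0, 0]
    - [-0.01, 0, 0, 0, 0, 0, 0]
    - [0, 0, 0, 0, 0, 0, 0]

```text
clock: 12.95
position: [660.4, 147.4, 135.5]
eef_rot: [0.063, 3.14, 0.0]
contact_force: [-0.3, -1.1, -0.4]
gripper_width: -0.1
grasp_force: 0.0
```

```bash
python3 d.py -100,4,140; python3 -c "
from h import *;print(readout.sense()['joint_positions'].round(2))"
```

```text
clock 12.95 feeder-frame tcp [ 17.9  83.8 135.5] axes in feeder
 [[-1.    -0.     0.001]
 [-0.     1.     0.   ]
 [-0.001  0.    -1.   ]] F [-0.2 -1.1 -0.4] -0.1416202736199474 0.0
-100,4,140 [117.9 -79.7  -4.6]
[-0.36  0.58  0.1   1.56 -0.07  1.    1.29]
```

move_arm:
  rows:
    - [0.03, 0, -0.03, 0, 0, 0, 0.045]
    - [0.044, -0.04, 0, 0, 0, 0, 0.045]
    - [0.044, -0.04, 0, 0, 0, 0, 0.045]
    - [0, 0, 0, 0, 0, 0.1745, 0.045]
    - [0, 0, 0, 0, 0, 0.1745, 0.045]
    - [0, 0, 0, 0, 0, 0.1745, 0.045]
    - [0, 0, 0, 0, 0, 0.1745, 0.045]
    - [0, 0, 0, 0, 0, 0.1745, 0.045]
    - [0, 0, 0, 0, 0, 0.1745, 0.045]
    - [0, 0, 0, 0, 0, 0.1745, 0.045]
    - [0, 0, 0, 0, 0, 0.1745, 0.045]
    - [0, 0, 0, 0, 0, 0.1745, 0.045]

```text
clock: 14.45
position: [538.2, 72.6, 165.4]
eef_rot: [-2.271, -2.171, -0.001]
contact_force: [-0.1, -0.1, 0.6]
gripper_width: 44.9
grasp_force: 0.0
```

```bash
python3 d.py -100,4,40
python3 - <<'E'
from h import *
n=np.array([640,400]);p=np.load('feeder.npy'); c,s=np.cos(p[2]),np.sin(p[2]); A=np.array([[c,-s,0],[s,c,0],[0,0,1]]); O=np.array([p[0],p[1],0])
im=imaging.snapshot('side')
print([(round(q['conf'],2),(np.array(q['position'])*n).round(1)) for q in pinpoint('side','cap_short_tab')[:3]])
T=cv2.cvtColor(cv2.imread('pics/top0.png'),cv2.COLOR_BGR2HSV)
m=(T[...,0]>15)&(T[...,0]<30)&(T[...,1]>150); m[:200]=0;m[218:]=0;m[:,:268]=0;m[:,290:]=0
ys,xs=np.nonzero(m);print(xs.min(),xs.max(),ys.min(),ys.max(),xs.mean(),ys.mean())
for q,z in(((282.5,196.05),43),((xs.max(),ys.mean()),46),((xs.max(),ys.mean()),36),((277,209),40)): print(q,z,(A.T@(atz('top',np.array(q)/n,z)-O)).round(1))
E
```

```text
clock 14.45 feeder-frame tcp [-101.2    4.   165.4] axes in feeder
 [[ 0.004  1.     0.   ]
 [ 1.    -0.004  0.001]
 [ 0.001  0.    -1.   ]] F [-0.1 -0.1  0.6] 44.89267237702889 0.0
-100,4,40 [-1.000e-01  1.100e+00  1.254e+02]
[(0.69, array([332.7, 144. ])), (0.37, array([279.6, 163.9]))]
277 278 208 209 277.3333333333333 208.33333333333334
(282.5, 196.05) 43 [-101.    39.6   43. ]
(np.int64(278), np.float64(208.33333333333334)) 46 [-140.1   50.5   46. ]
(np.int64(278), np.float64(208.33333333333334)) 36 [-139.    51.5   36. ]
(277, 209) 40 [-141.6   54.1   40. ]
```

move_arm:
  rows:
    - [0, 0.001, 0.04, 0, 0, 0, 0.045]
    - [0, 0, 0.04, 0, 0, 0, 0.045]
    - [0, 0, 0.03, 0, 0, 0, 0.045]
    - [0, 0, 0.015, 0, 0, 0, 0.045]
    - [0, 0, 0, 0, 0, 0, 0]
    - [0, 0, 0, 0, 0, 0, 0]
    - [0, 0, 0, 0, 0, 0, 0]
    - [0, 0, 0, 0, 0, 0, 0]
    - [0, 0, 0, 0, 0, 0, 0]
    - [0, 0, 0, 0, 0, 0, 0]
  force: 40

```text
clock: 15.8
position: [540.7, 72.3, 41.1]
eef_rot: [2.264, 2.176, 0.004]
contact_force: [4.7, -0.4, 6.7]
gripper_width: 11.4
grasp_force: 43.7
```

```bash
python3 d.py
python3 - <<'E'
from h import *
ims={n:imaging.snapshot(n) for n in('side','top')}
for t in ['index_tip','mark','handle_grip']:
    for n in ims: print(t,n,[(round(q['conf'],2),np.round(np.array(q['position'])*[640,400],1).tolist()) for q in pinpoint(n,t)[:2]])
a=ims['side'][120:230,240:380,::-1];b=ims['top'][120:230,240:380,::-1]
cv2.imwrite('pics/6.png',np.vstack([cv2.resize(x,(380,299),interpolation=2) for x in(a,b)]))
E
```

```text
clock 15.8 feeder-frame tcp [-98.6   3.9  41.1] axes in feeder
 [[-0.001  1.     0.003]
 [ 1.     0.001  0.001]
 [ 0.001  0.003 -1.   ]] F [ 4.8 -0.2  6.7] 11.391016130039564 43.66272568702698
index_tip side [(0.81, [291.5, 190.5]), (0.42, [433.6, 365.4])]
index_tip top []
mark side [(0.48, [275.4, 194.4])]
mark top [(0.75, [446.9, 228.7]), (0.17, [295.0, 152.5])]
handle_grip side [(0.82, [292.5, 195.9])]
handle_grip top [(0.72, [269.2, 161.7])]
```

View pics/6.png

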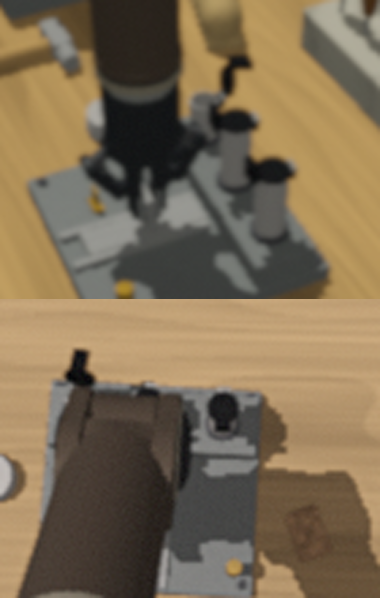

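The fingers hold the handle plate at its middle (~(148,195) in the upper half), cap_short stands open, brass mark visible at (97,203).

Run:
```python
from h import *
n=np.array([640,400]);p=np.load('feeder.npy'); c,s=np.cos(p[2]),np.sin(p[2]); A=np.array([[c,-s,0],[s,c,0],[0,0,1]]); O=np.array([p[0],p[1],0])
F=lambda cam,q,z:(A.T@(atz(cam,np.array(q)/n,z)-O)).round(1)
z=lambda a,b:(260+a/6.667,170+(b-300)/6.667)
print('handle top side',F('side',z(226,447),69),'blade top',F('side',z(97,428),46),F('side',z(97,435),46))
print('handle top, top cam',F('top',(260+218/6.667,180+103/6.667),69))
```

```text
handle top side [-98.5  -0.3  69. ] blade top [-136.2   55.7   46. ] [-137.7   51.7   46. ]
handle top, top cam [-101.2    6.5   69. ]
```

move_arm:
  rows:
    - [0, -0.005, 0, 0, 0, 0, 0]
    - [0, -0.005, 0, 0, 0, 0, 0]
    - [0, -0.005, 0, 0, 0, 0, 0]
    - [0, -0.005, 0, 0, 0, 0, 0]
    - [0, -0.005, 0, 0, 0, 0, 0]
    - [0, -0.005, 0, 0, 0, 0, 0]
    - [0, -0.005, 0, 0, 0, 0, 0]
    - [0, 0, 0, 0, 0, 0, 0]
    - [0, 0, 0, 0, 0, 0, 0]
  force: 50

```text
clock: 17.32
position: [506.6, 73.9, 41.1]
eef_rot: [2.263, 2.175, 0.006]
contact_force: [6.8, -0.4, 3.0]
gripper_width: 11.0
grasp_force: 49.1
```

```bash
python3 d.py
python3 - <<'E'
from h import *
im=imaging.snapshot('side')
for t in ['index_tip','mark','handle_grip']:
    print(t,[(round(q['conf'],2),np.round(np.array(q['position'])*[640,400],1).tolist()) for q in pinpoint('side',t)[:2]])
cv2.imwrite('pics/7.png',cv2.resize(im[170:215,250:310,::-1],(800,600),interpolation=2))
E
```

```text
clock 17.325 feeder-frame tcp [-132.8    4.    41.1] axes in feeder
 [[-0.001  1.     0.004]
 [ 1.     0.001  0.001]
 [ 0.001  0.004 -1.   ]] F [ 6.8 -0.2  3. ] 11.018306623821527 49.123937487602234
index_tip [(0.74, [276.4, 192.2])]
mark []
handle_grip [(0.56, [279.8, 200.0])]
```

View pics/7.png

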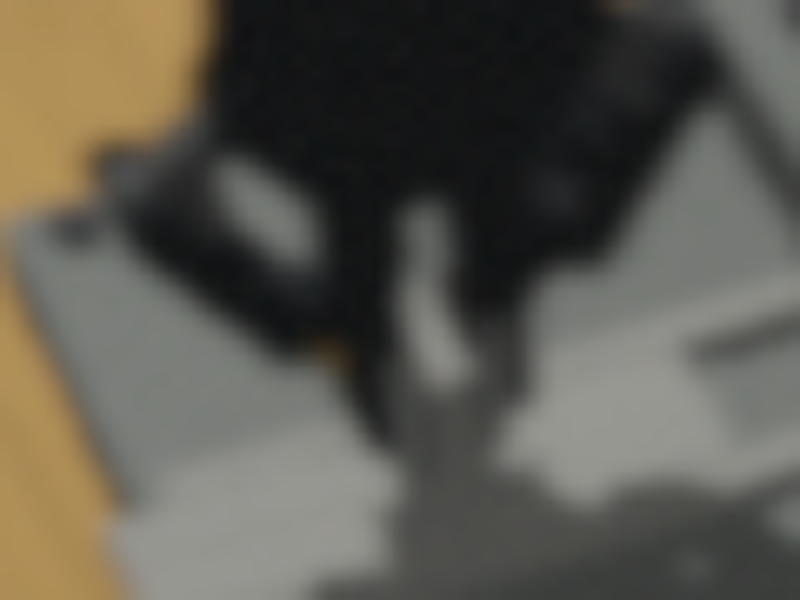

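The mark is now hidden behind the finger; the handle's near top corner shows at ~(460,380) in the zoom (px 284.5,198.5) and the slide's front corner at ~(110,530). I'll check the travel from these.

Run:
```python
from h import *
n=np.array([640,400]);p=np.load('feeder.npy'); c,s=np.cos(p[2]),np.sin(p[2]); A=np.array([[c,-s,0],[s,c,0],[0,0,1]]); O=np.array([p[0],p[1],0])
F=lambda cam,q,z:(A.T@(atz(cam,np.array(q)/n,z)-O)).round(1)
print('handle',F('side',(296,195.2),69),F('side',(284.5,198.5),69)); print('plate',F('side',(270.2,206),27),F('side',(258.25,209.75),27))
a=cv2.imread('pics/side0.png');b=imaging.snapshot('side')[:,:,::-1]; g0=cv2.imread('pics/s1.png')
# fine comparison, same crop and scale
cv2.imwrite('pics/8.png',np.hstack([cv2.resize(x[178:218,250:302],(400,308),interpolation=2) for x in(a,b)]))
```

```text
handle [-98. -14.  69.] [-131.1  -12.7   69. ]
plate [-165.3   16.2   27. ] [-200.3   16.6   27. ]
```

View pics/8.png

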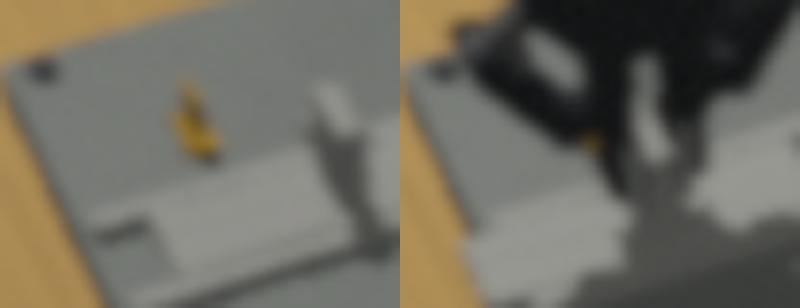

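move_arm:
  rows:
    - [0, -0.0024, 0, 0, 0, 0, 0]
    - [0, -0.0024, 0, 0, 0, 0, 0]
    - [0, 0, 0, 0, 0, 0, 0]
    - [0, 0, 0, 0, 0, 0, 0]
    - [0, 0, 0, 0, 0, 0, 0]
    - [0, 0, 0, 0, 0, 0, 0]

```text
clock: 18.32
position: [502.0, 74.1, 41.1]
eef_rot: [2.263, 2.175, 0.006]
contact_force: [7.1, -0.5, 4.0]
gripper_width: 11.2
grasp_force: 49.2
```

```bash
python3 d.py
python3 - <<'E'
from h import *
n=np.array([640,400]);p=np.load('feeder.npy'); c,s=np.cos(p[2]),np.sin(p[2]); A=np.array([[c,-s,0],[s,c,0],[0,0,1]]); O=np.array([p[0],p[1],0])
im=cv2.imread('pics/side0.png').astype(int); 
y=im[...,2]-im[...,0]  # red minus blue: brass
for cam,f,(r0,r1,c0,c1) in(('side','side0',(186,201,270,282)),('top','top0',(203,214,270,286))):
    im=cv2.imread(f'pics/{f}.png').astype(int); print(cam,r0,c0); print((im[...,2]-im[...,0])[r0:r1,c0:c1])
im=cv2.imread('pics/top0.png').astype(int).sum(2)//3; print('idx top 190,276'); print(im[190:202,276:300])
E
```

```text
clock 18.325 feeder-frame tcp [-137.4    4.    41.1] axes in feeder
 [[-0.001  1.     0.005]
 [ 1.     0.001  0.001]
 [ 0.001  0.005 -1.   ]] F [ 7.1 -0.2  4. ] 11.165451183796085 49.1874897480011
side 186 270
[[ 1  2  2  2  3  1  1  2  1  1  1  2]
 [ 2  2  5 10 10  6  2  1  1  1  0  1]
 [ 1  2  8 22 29 17  5  2  1  1  2  1]
 [ 1  3  8 26 42 33 15  4  2  1  1  1]
 [ 1  1  6 23 48 47 24  8  2  1  1  1]
 [ 1  4 10 25 46 44 22  7  1  1  1  1]
 [ 2  9 25 45 55 45 23  9  3  2  2  1]
 [ 3 14 41 69 78 59 36 17  7  2  1  1]
 [ 3 11 36 71 90 78 55 35 16  5  2  2]
 [ 2  6 23 57 88 93 83 63 35 12  3  2]
 [ 2  3 12 38 74 97 97 79 45 16  4  2]
 [ 1  2  5 20 47 72 74 59 30 10  3  1]
 [ 2  2  3  8 18 29 29 21 10  4  3  2]
 [ 1  2  2  3  5  7  7  5  3  3  3  3]
 [ 2  1  2  1  3  2  3  3  3  4  4  5]]
top 203 270
[[ 2  2  2  3  3  2  3  2  3  2  3  3  2  1  3  5]
 [ 3  2  2  1  3  1  1  1  2  1  2  3  3  2  3  4]
 [ 2  2  2  1  1  0 -1  0 -1  0  1  3  1  1  2  3]
 [ 1  1  5 16 28 24 21 19 16 12  4  1  1  2  2  4]
 [ 1  2 13 45 72 73 70 71 68 56 21  2 -1  3  3  4]
 [ 1  3 18 53 82 82 80 83 78 70 30  0
[... 798 characters left out ...]
22 124 124 121 126 132 135 134 136 141 152 153 152 153 154 154 155
  152 150 147 139 115 102]
 [126 126 124 123 125 129 142 143 142 141 142 145 145 145 145 144 146 147
  145 147 146 138 103  80]
 [123 123 123 122 122 123 124 123 121 116 120 122 117 111  99  96  97  98
   98 101 108 100  77  70]
 [125 124 125 123 123 123 121 120 119 123 136 137 128 120 102  93  90  89
   88  85  85  84  87  93]
 [124 125 123 124 123 125 121 123 124 131 146 146 142 145 145 140 142 140
  137 128 126 126 131 136]
 [125 125 125 123 123 125 124 123 123 133 146 147 142 150 154 154 154 150
  152 150 148 148 150 148]
 [125 125 125 124 123 125 121 122 125 133 148 147 140 149 153 152 151 149
  153 153 150 152 148 137]]
```

```bash
python3 -c "
from h import *
print(manip.finish_job())"
```

```text
the job is handed in; nothing more can be done
None
```

I handed the job in at about 18 s: the long tube's open cap is pressed shut, the short tube's cap is flipped open past upright, and the gripper is still holding the slide's handle drawn out about 39 mm. The finger hid the brass mark at the end, so I set the index from earlier measurements (about 2 mm uncertainty against the 4 mm allowed) and could not check it by eye.

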